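# Move the vacuum attachments into the tilt-out bin in reverse order

## Robot

A 7-joint arm with a two-finger parallel gripper is mounted at the origin on the work surface. World frame = base frame: x ahead of the robot, y to its left, z up, the work surface at z = 0. Lengths are in m, angles in rad, forces in N, time in s.
With the tool pointing down it reaches from about 0.4 to 0.925 m from the base axis. Payload 4.1 kg.
Tool frame: the origin (TCP) lies at the very end of the fingers, on their centre line; the grasp point (between the pads) lies 19 mm behind it; z points along the fingers, y is the line along which they close (so a half turn about z gives the same grasp; the last joint's range is limited). The gripper opens to 85 mm and grips with 20 to 120 N. Pads are 22 mm wide; open, the fingers measure 114 mm over their backs; the gripper's body (76 mm by 85 mm) begins 54 mm behind the grasp point. The pads swing forward as they close: fully open they stand 13 mm farther back than shut.
Start: joints at [1.245, 0.398, 0.045, 1.537, -0.019, 1.207, -0.051], TCP at [0.146, -0.633, 0.231] pointing down, gripper open.
Joint ranges: [-2.82, 2.82], [-0.49, 2.23], [-1.37, 1.46], [0, 2.46], [-1.36, 4.5], [0.23, 2], [-2.94, 2.94]. Speed limits (rad/s): [2.57, 2.57, 3.14, 3.14, 3.14, 3.14, 3.14].

## Interface

Orientations are given as a unit quaternion [w, x, y, z].
In Python, from station import state, eyes, bot gives the robot as it stands. The module is installed in compiled form; this text tells all that it offers.
- The arm moves only by the tool drive_tool, never from a script. Its argument "moves" is a list that holds one entry, the list of rows, each a list of 7 numbers: the shift along the tool's x, y, z in m, then the turn, a rotation vector about the tool's x, y, z in degrees, then the closure, from 0 (fully open) to 1 (shut). In form: [[[dx, dy, dz, rx, ry, rz, gripper], ...]]. A call has 1 to 10 rows; each row is the pose to reach, as a shift and turn from the pose commanded when the call began, along the tool's axes at that moment; what a row does not reach only later rows make up. A row lasts 1/8 s, in which the tool goes at most 62.5 mm and 10.7 degrees, less where a joint would pass 70% of its speed; a pose out of reach is approached as far as the arm can. A call with a gripper value outside its range is refused whole. The fingers move at their own pace and stop on an object; "newtons" is the grip in N (left out, the last holds). Time passes only in rows, so rows that repeat a pose let the fingers close. It gives the time, the measured TCP pose, the force, the opening and the grip force at its end, in the units of the state.
- state(): the state, without advancing time (a new reading comes with each control period).
- eyes.capture(name): name is "scene" or "top" or "wrist"; returns the picture (400x640x3 uint8, blue, green, red); there is no depth.
- eyes.camera_model(name): a dict with "camera_matrix" (3x3 intrinsics, pixels), "rvec" (rotation vector, rad) and "tvec" (3), from world to camera coordinates, as OpenCV has them; the wrist camera has in their place "mount" (4x4, takes a point from camera to tool coordinates, whose origin is the TCP and whose axes are the flange's). Camera axes: x right, y down, z forward; pixel columns grow to the right and rows downward; lengths in m; the calibration is good to about 2 mm. A picture is of the moment at which its call begins: read the wrist's pose just before it. camera_model takes no time and is no camera call.
- bot.finish_job(): hands the job in; it is judged then, once.
Trained networks look in the newest picture that a camera, given by its name, has taken for a name from the list of things; names that differ only in an ending like _2 or _b are one class to them, and where a whole thing is asked for, a point or a joint stands for the part that bears it (a point fixed in the world has none). Each returns a list of dicts, best first, with "confidence" (0 to 1); they miss things now and then, are a little off and sometimes report something else, mostly with a low value. They report only what shows in the picture. A call takes as long as a camera call. They do not tell look-alikes from the thing itself.
- eyes.trace(camera, thing): "mask" (400x640 bool, what is visible of it) and "extent" ([left, top, right, bottom] in pixels, round what is visible of it).
- eyes.landmark_of(camera, thing): "at" ([row, column] in pixels: a listed point, or the origin of a listed thing).
The state is a dict: "time_s": time; "q": joint angles; "qvel": joint speeds; "tau": joint torques, N m; "position": TCP position; "tcp_rot": TCP orientation; "force": force on the tool from outside, world axes, zero at the start; "moment": the same for the moment, N m; "width": finger opening in m; "finger_force": force on a finger pad.
Only numpy, scipy, OpenCV 4.12 (cv2) and the standard library are available. Lean on these libraries where they do the work, as an engineer would, in place of code of your own. Each camera call takes 0.05 s, during which the arm holds its last target. There are 200 camera calls.

## Task

Move the four hand-vacuum attachments from the row of small trays on the pine strip into the grey plastic bin with four compartments, in reverse order because the bin will be hung facing the other way: the one at the left end of the row (as seen from the robot) goes into the bin's right-end compartment, the next one into the compartment beside it, and so on to the left end. Leave each standing upright on its socket end on the floor of its own compartment.

Things in the scene. Friction and masses are not known exactly. Their poses are not given: they have to be found in the camera images.
- crevice_c (a point): White plastic crevice tool: the tallest and slimmest, 112 mm high. Above its socket it tapers to a flat slim blade 22 mm thick (along its x) by 30 mm wide (along its y) from 46 to 100 mm above its foot, then a smaller tip. Grip it across the 22 mm, about 70 mm above its foot. It stands on its round socket end (foot, diameter 40 mm), z up. Loose, under 0.15 kg. This point is on its axis half-way up, 56 mm above its foot. Its y axis runs roughly along the row at the start.
- brush_c (a point): White plastic dusting brush: 84 mm high, a round head of diameter 48 mm from 34 to 62 mm above its foot, with a round black bristle block (diameter 42 mm, rigid) on top. Grip the round head about 50 mm above its foot. It stands on its round socket end (foot, diameter 40 mm), z up. Loose, under 0.15 kg. This point is on its axis half-way up, 42 mm above its foot. Round, so its yaw does not matter.
- upholstery_c (a point): White plastic upholstery nozzle: 80 mm high, a wide flat block head 28 mm thick (along its x) by 54 mm long (along its y) from 48 to 80 mm above its foot, with a black slot on top. Grip it across the 28 mm, about 63 mm above its foot. It stands on its round socket end (foot, diameter 40 mm), z up. Loose, under 0.15 kg. This point is on its axis half-way up, 40 mm above its foot. Its y axis runs roughly along the row at the start.
- adapter_c (a point): White plastic hose adapter: 78 mm high, a plain stepped round tube, upper part of diameter 34 mm from 36 to 78 mm above its foot, black mouth on top. Grip the upper part about 58 mm above its foot. It stands on its round socket end (foot, diameter 40 mm), z up. Loose, under 0.15 kg. This point is on its axis half-way up, 39 mm above its foot. Round, so its yaw does not matter.
- tray_crevice: Small fixed open square tray of light grey plastic, 62 x 62 mm, 16 mm high, walls 3 mm, inner floor 3 mm up, in which the crevice attachment stands at the start (always this one). Origin: centre of its underside, which is 10 mm above the work surface; x and y parallel to the strip's. The four trays differ only in where they stand along the strip.
- tray_brush: Small fixed open square tray of light grey plastic, 62 x 62 mm, 16 mm high, walls 3 mm, inner floor 3 mm up, in which the brush attachment stands at the start (always this one). Origin: centre of its underside, which is 10 mm above the work surface; x and y parallel to the strip's. The four trays differ only in where they stand along the strip.
- tray_upholstery: Small fixed open square tray of light grey plastic, 62 x 62 mm, 16 mm high, walls 3 mm, inner floor 3 mm up, in which the upholstery attachment stands at the start (always this one). Origin: centre of its underside, which is 10 mm above the work surface; x and y parallel to the strip's. The four trays differ only in where they stand along the strip.
- tray_adapter: Small fixed open square tray of light grey plastic, 62 x 62 mm, 16 mm high, walls 3 mm, inner floor 3 mm up, in which the adapter attachment stands at the start (always this one). Origin: centre of its underside, which is 10 mm above the work surface; x and y parallel to the strip's. The four trays differ only in where they stand along the strip.
- strip: Fixed pine strip carrying the four trays in a row, 82 mm (x) by 316 mm (y), board 10 mm thick with end cheeks 22 mm high. Origin: centre of its underside, on the work surface. Its y axis runs along the row, towards the robot's left; tray centres at y = +108, +36, -36, -108 mm, x = 0.
- bin: The grey plastic tilt-out bin, fixed, lying open side up: 72 mm (x) by 300 mm (y), 20 mm high, with four compartments in a row, each 60 by 60 mm inside, inner floor 4 mm above its underside, partitions 12 mm thick. Origin: centre of its underside, on the work surface. Its y axis runs along the row, towards the robot's left; compartment centres at y = +108, +36, -36, -108 mm, x = 0.
There are look-alikes about, which are no part of the job. What is shaped like the part that bears crevice_c but purple is not meant. What is shaped like the part that bears upholstery_c but yellow is not meant.

How it is judged:
At the end, for the whole second after the job is handed in: Each attachment stands in the bin compartment that mirrors its tray's place on the strip (tray at y: compartment at -y), within 15 mm of the compartment's centre along x and y, foot within 6 mm of the floor, upright within 0.12 rad, released and at rest (((y of tray_crevice in the frame of strip between 0.088 and 0.128 m and y of crevice_c in the frame of bin between -0.123 and -0.093 m) or (y of tray_crevice in the frame of strip between 0.016 and 0.056 m and y of crevice_c in the frame of bin between -0.051 and -0.021 m) or (y of tray_crevice in the frame of strip between -0.056 and -0.016 m and y of crevice_c in the frame of bin between 0.021 and 0.051 m) or (y of tray_crevice in the frame of strip between -0.128 and -0.088 m and y of crevice_c in the frame of bin between 0.093 and 0.123 m)) and x of crevice_c in the frame of bin between -0.015 and 0.015 m and z of crevice_c in the frame of bin between 0.054 and 0.066 m and angle between each of crevice_c, brush_c, upholstery_c, adapter_c's own z axis and vertical below 0.12 rad and linear speed of each of crevice, brush, upholstery, adapter below 0.02 m/s and angular speed of each of crevice, brush, upholstery, adapter below 0.2 rad/s and ((y of tray_brush in the frame of strip between 0.088 and 0.128 m and y of brush_c in the frame of bin between -0.123 and -0.093 m) or (y of tray_brush in the frame of strip between 0.016 and 0.056 m and y of brush_c in the frame of bin between -0.051 and -0.021 m) or (y of tray_brush in the frame of strip between -0.056 and -0.016 m and y of brush_c in the frame of bin between 0.021 and 0.051 m) or (y of tray_brush in the frame of strip between -0.128 and -0.088 m and y of brush_c in the frame of bin between 0.093 and 0.123 m)) and x of brush_c in the frame of bin between -0.015 and 0.015 m and z of brush_c in the frame of bin between 0.04 and 0.052 m and ((y of tray_upholstery in the frame of strip between 0.088 and 0.128 m and y of upholstery_c in the frame of bin between -0.123 and -0.093 m) or (y of tray_upholstery in the frame of strip between 0.016 and 0.056 m and y of upholstery_c in the frame of bin between -0.051 and -0.021 m) or (y of tray_upholstery in the frame of strip between -0.056 and -0.016 m and y of upholstery_c in the frame of bin between 0.021 and 0.051 m) or (y of tray_upholstery in the frame of strip between -0.128 and -0.088 m and y of upholstery_c in the frame of bin between 0.093 and 0.123 m)) and x of upholstery_c in the frame of bin between -0.015 and 0.015 m and z of upholstery_c in the frame of bin between 0.038 and 0.05 m and ((y of tray_adapter in the frame of strip between 0.088 and 0.128 m and y of adapter_c in the frame of bin between -0.123 and -0.093 m) or (y of tray_adapter in the frame of strip between 0.016 and 0.056 m and y of adapter_c in the frame of bin between -0.051 and -0.021 m) or (y of tray_adapter in the frame of strip between -0.056 and -0.016 m and y of adapter_c in the frame of bin between 0.021 and 0.051 m) or (y of tray_adapter in the frame of strip between -0.128 and -0.088 m and y of adapter_c in the frame of bin between 0.093 and 0.123 m)) and x of adapter_c in the frame of bin between -0.015 and 0.015 m and z of adapter_c in the frame of bin between 0.037 and 0.049 m); the robot touches nothing.
It also fails if it takes over 125 s, if anything falls off the work surface, if the arm or the gripper's body presses on something with over 40 N, if the wrist force passes 120 N, or if a joint passes its speed limit or range.

## Working session

There is one attempt and no reset: what is moved stays moved. The work goes in short steps, Python scripts to look and compute and a tool call to move; the robot and the scene stay as the last step left them, time stands still between calls to the robot, and variables do not carry over. Pictures are saved under pics/ and viewed, at most 14 in all, crops included, and the job is handed in when it is done.

Besides the shell and the picture viewer there is one more tool, called after ">>>" as name(argument=value, ...) on one line, values as JSON. drive_tool: Moves the arm, as the interface text tells. Its arguments: {"type":"object","properties":{"moves":{"type":"array","items":{"type":"array","items":{"type":"array","items":{"type":"number"}}}},"newtons":{"type":"number"}},"required":["moves"]}

```bash
mkdir -p pics
cat > h.py <<'E'
import numpy as np, cv2
from scipy.spatial.transform import Rotation as R
from station import state, eyes, bot
def cam(name, s=None):
    m=eyes.camera_model(name); K=np.array(m["camera_matrix"],float)
    if "mount" in m:
        s=s or state(); q=s["tcp_rot"]; T=np.eye(4); T[:3,:3]=R.from_quat([q[1],q[2],q[3],q[0]]).as_matrix(); T[:3,3]=s["position"]
        C=T@np.array(m["mount"]); return K,C[:3,:3],C[:3,3]
    Rm=cv2.Rodrigues(np.array(m["rvec"],float))[0]; return K,Rm.T,-Rm.T@np.array(m["tvec"],float).ravel()
def ray(c,rc):
    K,Rc,o=c; d=Rc@np.linalg.inv(K)@np.array([rc[1],rc[0],1.]); return o,d/np.linalg.norm(d)
def atz(c,rc,z):
    o,d=ray(c,rc); return o+d*(z-o[2])/d[2]
def tri(rays):
    A=np.zeros((3,3));b=np.zeros(3)
    for o,d in rays:
        P=np.eye(3)-np.outer(d,d);A+=P;b+=P@o
    x=np.linalg.solve(A,b); return x,[np.linalg.norm(np.cross(x-o,d)) for o,d in rays]
def proj(c,p):
    K,Rc,o=c; v=K@(Rc.T@(np.asarray(p)-o)); return v[:2]/v[2]
E
python3 - <<'E'
from h import *
np.set_printoptions(precision=3,suppress=True)
print(state()["position"],state()["tcp_rot"])
N=["crevice_c","brush_c","upholstery_c","adapter_c","tray_crevice","strip","bin"]
r={}
for n in ["scene","top"]:
    im=eyes.capture(n); cv2.imwrite(f"pics/{n}0.png",im)
    c=cam(n); print(n,c[2],c[1][:,2])
    for t in N:
        L=eyes.landmark_of(n,t); r[n,t]=L
        print(n,t,[(np.round(l["at"]).tolist(),round(l["confidence"],2),atz(c,l["at"],{"strip":0,"bin":0,"tray_crevice":.01}.get(t,.055))) for l in L[:3]])
for t in N:
    if r["scene",t] and r["top",t]:
        print(t,tri([ray(cam(n),r[n,t][0]["at"]) for n in ["scene","top"]]))
E
```

```text
[ 0.146 -0.633  0.23 ] [-0.001  0.994  0.113 -0.   ]
scene [ 1.161 -0.228  0.821] [-0.616  0.221 -0.756]
scene crevice_c [([228.0, 209.0], 0.75, array([ 0.537, -0.321,  0.055])), ([267.0, 221.0], 0.63, array([ 0.661, -0.308,  0.055]))]
scene brush_c [([217.0, 263.0], 0.71, array([ 0.546, -0.182,  0.055]))]
scene upholstery_c [([223.0, 237.0], 0.79, array([ 0.543, -0.251,  0.055])), ([191.0, 217.0], 0.56, array([ 0.416, -0.283,  0.055]))]
scene adapter_c [([210.0, 291.0], 0.64, array([ 0.547, -0.108,  0.055]))]
scene tray_crevice [([238.0, 211.0], 0.51, array([ 0.536, -0.325,  0.01 ]))]
scene strip [([226.0, 254.0], 0.88, array([ 0.527, -0.211,  0.   ]))]
scene bin [([191.0, 402.0], 0.8, array([0.539, 0.231, 0.   ]))]
top [ 0.475 -0.011  1.094] [ 0.066  0.014 -0.998]
top crevice_c [([192.0, 458.0], 0.88, array([ 0.543, -0.33 ,  0.055])), ([146.0, 446.0], 0.75, array([ 0.657, -0.306,  0.055])), ([190.0, 421.0], 0.23, array([ 0.549, -0.241,  0.055]))]
top brush_c [([196.0, 395.0], 0.73, array([ 0.537, -0.178,  0.055]))]
top upholstery_c [([250.0, 438.0], 0.9, array([ 0.405, -0.276,  0.0
[... 551 characters left out ...]
5274178432233025)])
brush_c (array([ 0.537, -0.18 ,  0.044]), [np.float64(0.0008996981031820831), np.float64(0.0008996981031821171)])
upholstery_c (array([ 0.405, -0.284, -0.098]), [np.float64(0.03133414496310536), np.float64(0.031334144963105305)])
adapter_c (array([ 0.542, -0.106,  0.048]), [np.float64(0.0017074702413660955), np.float64(0.0017074702413660565)])
tray_crevice (array([ 0.54 , -0.324,  0.014]), [np.float64(0.0006758363484276497), np.float64(0.0006758363484276739)])
strip (array([ 0.546, -0.21 ,  0.024]), [np.float64(0.0013659716844615115), np.float64(0.0013659716844614757)])
bin (array([0.55 , 0.214, 0.016]), [np.float64(0.007588692725042547), np.float64(0.00758869272504259)])
```

Run:
```python
import cv2
a=cv2.imread("pics/scene0.png");b=cv2.imread("pics/top0.png")
cv2.imwrite("pics/s1.png",cv2.resize(a[130:330,150:490],None,fx=2.3,fy=2.3,interpolation=2))
cv2.imwrite("pics/t1.png",cv2.resize(b[110:290,170:500],None,fx=2.4,fy=2.4,interpolation=2))
```

```text
(no output)
```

View pics/s1.png

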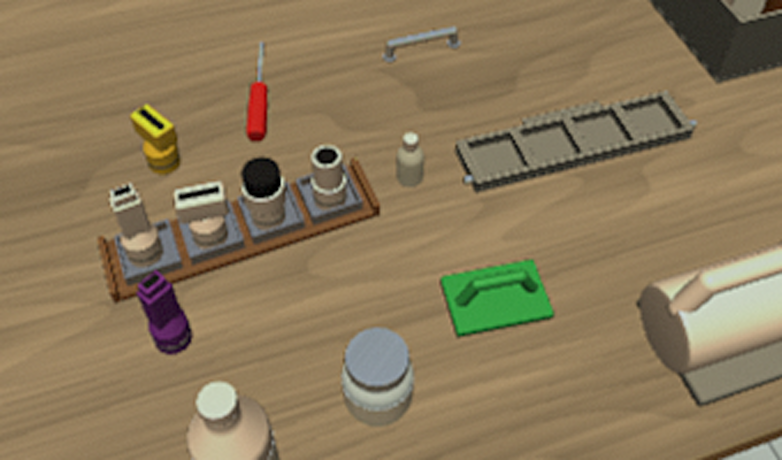

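View pics/t1.png

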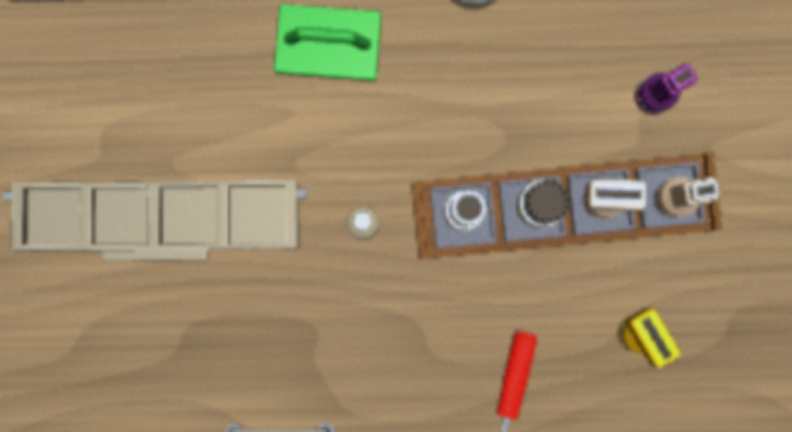

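The top view shows the row from robot-left: adapter (195,364), brush (196,395), upholstery (191,422), crevice (192,458). The bin is at (198,239). The purple and yellow look-alikes stand off the strip, and a small bottle stands between the strip and the bin.

Run:
```python
from h import *
np.set_printoptions(precision=3,suppress=True)
c=cam("top"); eyes.capture("top")
for t,z in [("bin",.02),("strip",.01)]:
    m=eyes.trace("top",t)[0]["mask"].astype(np.uint8)
    pts=cv2.findContours(m,0,1)[0]; p=max(pts,key=cv2.contourArea)[:,0,:]
    w=np.array([atz(c,(v,u),z)[:2] for u,v in p],np.float32)
    print(t,cv2.minAreaRect(w),cv2.boxPoints(cv2.minAreaRect(w)).tolist())
eyes.capture("wrist");print(cam("wrist")[2]-state()["position"],cam("wrist")[1],cam("wrist")[0])
s=state();print(s["position"],s["time_s"])
q=s["tcp_rot"];Rt=R.from_quat([q[1],q[2],q[3],q[0]]).as_matrix();print(Rt,Rt.T@(np.array([.515,-.245,.32])-s["position"]))
```

```text
bin ((0.5372818112373352, 0.2199808955192566), (0.31310680508613586, 0.0852910727262497), 89.08822631835938) [[0.4921504557132721, 0.0641259253025055], [0.577430784702301, 0.06276869773864746], [0.5824131965637207, 0.3758358657360077], [0.4971328377723694, 0.3771930932998657]]
strip ((0.5415199995040894, -0.21080875396728516), (0.0864974707365036, 0.32302767038345337), 4.697867393493652) [[0.4851883351802826, -0.053379662334918976], [0.5116447806358337, -0.3753221035003662], [0.5978516340255737, -0.36823785305023193], [0.571395218372345, -0.0462954044342041]]
[0.078 0.018 0.142] [[ 0.226 -0.925 -0.307]
 [-0.974 -0.214 -0.071]
 [ 0.     0.315 -0.949]] [[275.388   0.    324.209]
 [  0.    275.388 200.11 ]
 [  0.      0.      1.   ]]
[ 0.146 -0.633  0.231] 1.0
[[ 0.974  0.225  0.   ]
 [ 0.225 -0.974 -0.   ]
 [ 0.     0.    -1.   ]] [ 0.447 -0.295 -0.089]
```

>>> drive_tool(moves=[[[0.12,-0.08,-0.03,0,0,-20,0],[0.24,-0.16,-0.03,0,0,-40,0],[0.36,-0.24,-0.03,0,0,-60,0],[0.479,-0.323,-0.03,0,0,-82,0],[0.479,-0.323,-0.03,0,0,-82,0],[0.479,-0.323,-0.03,0,0,-82,0],[0.479,-0.323,-0.03,0,0,-82,0],[0.479,-0.323,-0.03,0,0,-82,0],[0.479,-0.323,-0.03,0,0,-82,0],[0.479,-0.323,-0.03,0,0,-82,0]]], newtons=40)

```text
time_s: 2.25
position: [0.5432, -0.2057, 0.2617]
tcp_rot: [0.0, 0.673, 0.74, 0.002]
force: [0.5, -0.0, 0.2]
width: 0.0855
finger_force: 0.0
```

>>> drive_tool(moves=[[[0,0,0,0,0,0,0],[0,0,0,0,0,0,0],[0,0,0,0,0,0,0]]])

```text
time_s: 2.62
position: [0.539, -0.2131, 0.2612]
tcp_rot: [0.0, 0.677, 0.736, -0.001]
force: [-0.4, 1.3, -0.3]
width: 0.0853
finger_force: 0.0
```

```bash
cat >> h.py <<'E'
def Rt(s):
    q=s["tcp_rot"]; return R.from_quat([q[1],q[2],q[3],q[0]]).as_matrix()
E
cat > look.py <<'E'
from h import *
import sys
np.set_printoptions(precision=3,suppress=True)
s=state(); im=eyes.capture("wrist"); c=cam("wrist",s); cv2.imwrite(f"pics/{sys.argv[1]}.png",im)
print(s["time_s"],s["position"],np.degrees(R.from_matrix(Rt(s)).as_euler("xyz")),s["q"])
Z=dict(crevice_c=.069,brush_c=.055,upholstery_c=.053,adapter_c=.052,strip=0,bin=0)
out={}
for t in sys.argv[2:]:
    z=Z.get(t,.01)
    for l in eyes.landmark_of("wrist",t)[:3]:
        o,d=ray(c,l["at"]); out.setdefault(t,[]).append((o.tolist(),d.tolist()))
        print(t,np.round(l["at"]),round(l["confidence"],2),atz(c,l["at"],z))
import json; json.dump(out,open(f"pics/{sys.argv[1]}.json","w"))
E
python3 look.py w1 crevice_c brush_c upholstery_c adapter_c strip tray_crevice tray_brush tray_upholstery tray_adapter
```

```text
2.625 [ 0.539 -0.213  0.261] [-179.949    0.052   94.785] [ 0.677  0.276 -0.461  1.659  0.13   1.237  0.271]
crevice_c [247. 397.] 0.91 [ 0.645 -0.302  0.069]
crevice_c [251. 322.] 0.8 [ 0.543 -0.317  0.069]
brush_c [150. 327.] 0.8 [ 0.539 -0.181  0.055]
upholstery_c [212. 226.] 0.87 [ 0.409 -0.276  0.053]
upholstery_c [200. 331.] 0.55 [ 0.55  -0.248  0.053]
adapter_c [ 82. 328.] 0.76 [ 0.533 -0.103  0.052]
strip [165. 326.] 0.93 [ 0.541 -0.211  0.   ]
tray_crevice [232. 325.] 0.74 [ 0.548 -0.315  0.01 ]
tray_brush [141. 328.] 0.56 [ 0.54  -0.175  0.01 ]
tray_upholstery [187. 326.] 0.64 [ 0.542 -0.242  0.01 ]
tray_upholstery [ 86. 326.] 0.17 [ 0.53  -0.104  0.01 ]
tray_adapter [ 85. 323.] 0.79 [ 0.527 -0.103  0.01 ]
```

View pics/w1.png

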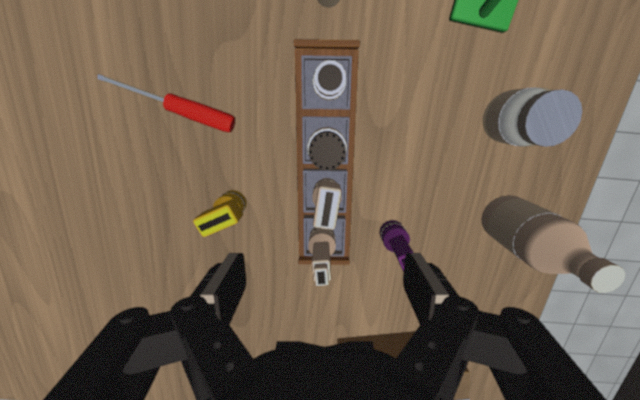

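The wrist view shows the four white attachments in the strip, in columns 320–330: adapter row 80, brush 150, upholstery 205, crevice 260. Purple is at (397,240) and yellow at (220,215), both clear of the fingers.

Run:
```python
from h import *
import json
np.set_printoptions(precision=4,suppress=True)
w=json.load(open("pics/w1.json"))
g=dict(crevice_c=((192,458),(228,209),1),brush_c=((196,395),(217,263),0),upholstery_c=((191,422),(223,237),1),adapter_c=((195,364),(210,291),0))
for t,(a,b,i) in g.items():
    rr=[ray(cam("top"),a),ray(cam("scene"),b),tuple(map(np.array,w[t][i]))]
    print(t,*tri(rr))
```

```text
crevice_c [ 0.543  -0.3227  0.0624] [np.float64(0.005378601666113433), np.float64(0.003446083656327579), np.float64(0.0020430547067567754)]
brush_c [ 0.5383 -0.1818  0.0443] [np.float64(0.0015793263914275792), np.float64(0.0006119677810651236), np.float64(0.0011384293179421484)]
upholstery_c [ 0.548  -0.2469  0.0576] [np.float64(0.003300343924730263), np.float64(0.0035608924686823763), np.float64(0.0014220728624385899)]
adapter_c [ 0.538  -0.1042  0.0443] [np.float64(0.004434247539636983), np.float64(0.0019303626566393821), np.float64(0.005219482636361448)]
```

>>> drive_tool(moves=[[[-0.054,-0.002,0.04,0,0,0,0],[-0.107,-0.004,0.08,0,0,0,0],[-0.107,-0.004,0.08,0,0,0,0],[-0.107,-0.004,0.08,0,0,0,0]]])

```text
time_s: 3.62
position: [0.5455, -0.3177, 0.1808]
tcp_rot: [-0.001, 0.676, 0.737, 0.0]
force: [0.2, -1.1, -0.1]
width: 0.0855
finger_force: 0.0
```

```bash
python3 look.py w2 crevice_c tray_crevice upholstery_c tray_upholstery strip
```

```text
3.625 [ 0.545 -0.318  0.181] [-179.971   -0.075   94.951] [ 0.763  0.429 -0.404  1.632  0.182  1.12   0.398]
crevice_c [188. 431.] 0.75 [ 0.645 -0.3    0.069]
crevice_c [199. 322.] 0.62 [ 0.542 -0.32   0.069]
tray_crevice [180. 328.] 0.72 [ 0.549 -0.316  0.01 ]
upholstery_c [140. 184.] 0.78 [ 0.405 -0.277  0.053]
strip [ 85. 327.] 0.95 [ 0.539 -0.212  0.   ]
```

View pics/w2.png

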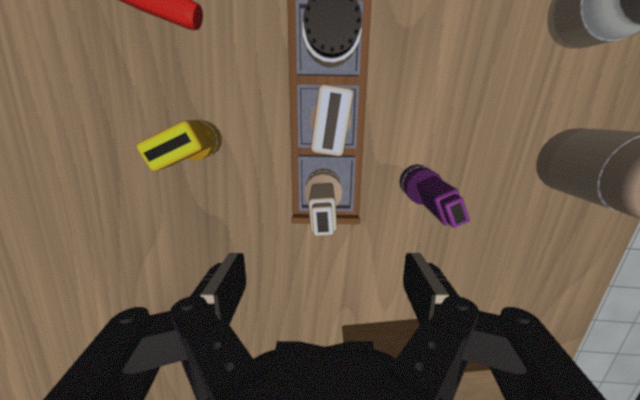

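The crevice blade tip is at pixel (322,222), centred between the fingers. Its axis is at about (0.542, -0.320), and nothing stands in the finger path.

>>> drive_tool(moves=[[[-0.002,-0.003,0.04,0,0,0,0],[-0.002,-0.003,0.08,0,0,0,0],[-0.002,-0.003,0.105,0,0,0,0],[-0.002,-0.003,0.117,0,0,0,0],[-0.002,-0.003,0.117,0,0,0,0],[-0.002,-0.003,0.117,0,0,0,1],[-0.002,-0.003,0.117,0,0,0,1],[-0.002,-0.003,0.117,0,0,0,1],[-0.002,-0.003,0.117,0,0,0,1],[-0.002,-0.003,0.117,0,0,0,1]]], newtons=40)

```text
time_s: 5.18
position: [0.5433, -0.3204, 0.0649]
tcp_rot: [0.001, 0.676, 0.737, 0.0]
force: [0.4, 0.0, 3.8]
width: 0.0214
finger_force: 39.8
```

>>> drive_tool(moves=[[[0,0,0,0,0,0,1],[0,0,0,0,0,0,1],[0,0,0,0,0,0,1]]])

```text
time_s: 5.55
position: [0.5432, -0.3204, 0.0649]
tcp_rot: [0.001, 0.676, 0.737, 0.0]
force: [-1.0, -0.4, 5.6]
width: 0.0218
finger_force: 40.0
```

>>> drive_tool(moves=[[[0,0,-0.03,0,0,0,1],[0,0,-0.08,0,0,0,1],[0,0,-0.14,0,0,0,1],[0,0,-0.195,0,0,0,1],[0,0,-0.195,0,0,0,1]]])

```text
time_s: 6.18
position: [0.5453, -0.3209, 0.2642]
tcp_rot: [0.005, 0.676, 0.737, 0.001]
force: [1.0, -0.2, -0.4]
width: 0.0217
finger_force: 39.5
```

>>> drive_tool(moves=[[[0.04,0.003,0,0,0,0,1],[0.1,0.008,0,0,0,0,1],[0.16,0.013,0,0,0,1,1],[0.22,0.018,0,0,0,2,1],[0.28,0.023,0,0,0,3,1],[0.34,0.028,0,0,0,4,1],[0.4,0.033,0,0,0,5,1],[0.46,0.038,0,0,0,6,1],[0.508,0.042,0,0,0,6,1],[0.508,0.042,0,0,0,6,1]]])

```text
time_s: 7.42
position: [0.5378, 0.1949, 0.2575]
tcp_rot: [-0.002, 0.71, 0.704, -0.0]
force: [-0.3, -0.4, -0.8]
width: 0.0217
finger_force: 39.4
```

>>> drive_tool(moves=[[[0,0,0,0,0,0,1],[0,0,0,0,0,0,1],[0,0,0,0,0,0,1]]])

```text
time_s: 7.8
position: [0.5406, 0.188, 0.259]
tcp_rot: [0.0, 0.714, 0.7, -0.0]
force: [0.0, 0.7, -0.4]
width: 0.0216
finger_force: 39.4
```

```bash
python3 look.py w3 bin crevice_c
```

```text
7.8 [0.541 0.188 0.259] [-179.982    0.047   88.853] [ 0.133  0.293 -0.67   1.675  0.191  1.241 -0.598]
bin [142. 320.] 0.91 [0.535 0.224 0.   ]
crevice_c [258. 327.] 0.75 [0.541 0.075 0.069]
```

View pics/w3.png

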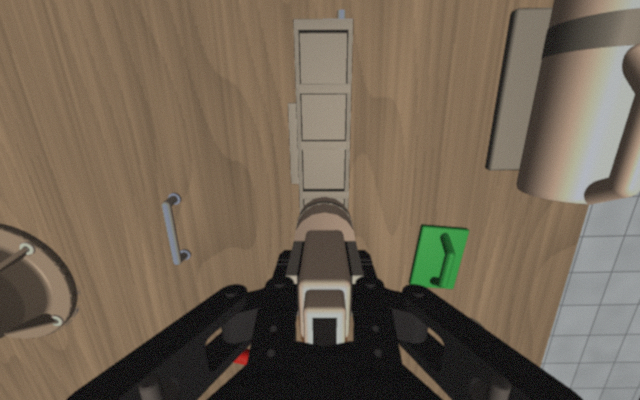

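Run:
```python
from h import *
a=cv2.imread("pics/w3.png")
cv2.imwrite("pics/w3c.png",cv2.resize(a[5:205,270:370],None,fx=3,fy=3,interpolation=2))
s=state();c=cam("wrist",s)
for x,y,yaw in [(.535,.222,-.5),(.537,.218,-1)]:
    cs,sn=np.cos(np.radians(yaw)),np.sin(np.radians(yaw))
    print([np.round(proj(c,[x+cs*u-sn*v,y+sn*u+cs*v,.02])).tolist() for u,v in [(-.036,.15),(.036,.15),(-.03,.138),(.03,.138),(-.03,.078),(-.03,.066),(.03,.066),(.036,-.006),(-.036,-.006)]])
```

```text
[[289.0, 19.0], [349.0, 19.0], [294.0, 31.0], [344.0, 30.0], [296.0, 84.0], [297.0, 94.0], [343.0, 94.0], [347.0, 150.0], [294.0, 150.0]]
[[292.0, 23.0], [352.0, 23.0], [297.0, 34.0], [346.0, 34.0], [298.0, 87.0], [299.0, 97.0], [345.0, 97.0], [348.0, 153.0], [296.0, 153.0]]
```

View pics/w3c.png

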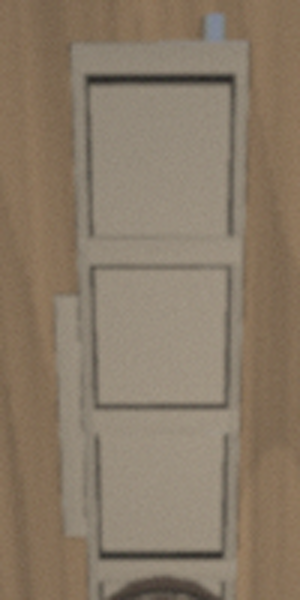

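Run:
```python
from h import *
from scipy.optimize import least_squares
np.set_printoptions(precision=4,suppress=True)
s=state();c=cam("wrist",s)
M=[(-.036,.15,294,20),(.036,.15,352.3,19.3),(-.03,.138,299,30.7),(.03,.138,348.7,30.7),(-.03,.078,299.5,84.7),(.03,.078,348,84.7),(-.03,.066,300,93.3),(.03,.066,347.3,93.3)]
def W(p,u,v,z=.02): cs,sn=np.cos(p[2]),np.sin(p[2]); return [p[0]+cs*u-sn*v,p[1]+sn*u+cs*v,z]
f=lambda p:np.concatenate([proj(c,W(p,u,v,p[3] if len(p)>3 else .02))-np.array([a,b]) for u,v,a,b in M])
for p0 in ([.537,.22,0],[.537,.22,0,.02]):
    r=least_squares(f,p0); print(r.x,np.degrees(r.x[2]),np.abs(r.fun).max())
    print([np.round(W(r.x,0,v,.004),4) for v in (.108,.036,-.036,-.108)])
```

```text
[ 0.5398  0.2215 -0.0142] -0.8136044782107983 1.2125539450655651
[array([0.5413, 0.3295, 0.004 ]), array([0.5403, 0.2575, 0.004 ]), array([0.5393, 0.1855, 0.004 ]), array([0.5383, 0.1135, 0.004 ])]
[ 0.5398  0.2219 -0.0142  0.0178] -0.8136533443422246 1.0380098542402152
[array([0.5413, 0.3299, 0.004 ]), array([0.5403, 0.2579, 0.004 ]), array([0.5393, 0.1859, 0.004 ]), array([0.5383, 0.1139, 0.004 ])]
```

The crop shows the bin rim corners at pixels (294,20) and (352,19), with three empty compartments. Fitting them puts the bin centre at (0.540, 0.2215) with yaw -0.8° and rim about 18 mm high.

>>> drive_tool(moves=[[[0.05,-0.001,0,0,0,0,1],[0.1,-0.002,0.02,0,0,0,1],[0.1415,-0.0024,0.06,0,0,0,1],[0.1415,-0.0024,0.11,0,0,0,1],[0.1415,-0.0024,0.14,0,0,0,1],[0.1415,-0.0024,0.15,0,0,0,1],[0.1415,-0.0024,0.15,0,0,0,1],[0.1415,-0.0024,0.15,0,0,0,1]]])

```text
time_s: 8.95
position: [0.5416, 0.3318, 0.1111]
tcp_rot: [0.0, 0.713, 0.701, 0.002]
force: [1.0, 0.4, -0.0]
width: 0.0217
finger_force: 39.4
```

>>> drive_tool(moves=[[[0,0,0.02,0,0,0,1],[0,0,0.04,0,0,0,1],[0,0,0.048,0,0,0,1],[0,0,0.05,0,0,0,1],[0,0,0.05,0,0,0,1],[0,0,0.05,0,0,0,1]]])

```text
time_s: 9.7
position: [0.5408, 0.3315, 0.0599]
tcp_rot: [0.0, 0.713, 0.701, 0.001]
force: [0.5, -0.2, -0.4]
width: 0.0217
finger_force: 39.4
```

>>> drive_tool(moves=[[[-0.0015,0,0.003,0,0,0,1],[-0.0015,0,0.004,0,0,0,1],[-0.0015,0,0.004,0,0,0,1],[-0.0015,0,0.004,0,0,0,0.5],[-0.0015,0,0.004,0,0,0,0],[-0.0015,0,0.004,0,0,0,0],[-0.0015,0,0.004,0,0,0,0],[-0.0015,0,0.004,0,0,0,0]]])

```text
time_s: 10.7
position: [0.5404, 0.3296, 0.0552]
tcp_rot: [-0.0, 0.713, 0.701, -0.0]
force: [0.4, 0.8, 0.0]
width: 0.0853
finger_force: 0.0
```

>>> drive_tool(moves=[[[0,0,-0.03,0,0,0,0],[0,0,-0.08,0,0,0,0],[0,0,-0.14,0,0,0,0],[0,0,-0.2,0,0,0,0],[-0.06,0,-0.2,0,0,0,0],[-0.12,0,-0.2,0,0,0,0],[-0.12,0,-0.2,0,0,0,0],[-0.12,0,-0.2,0,0,0,0]]])

```text
time_s: 11.7
position: [0.5382, 0.2102, 0.2554]
tcp_rot: [-0.0, 0.713, 0.701, 0.0]
force: [-0.6, 0.5, -0.3]
width: 0.0857
finger_force: 0.0
```

```bash
python3 look.py w4 bin crevice_c
```

```text
11.7 [0.538 0.21  0.255] [179.992  -0.044  88.992] [ 0.11   0.31  -0.693  1.668  0.207  1.239 -0.645]
bin [158. 328.] 0.89 [0.542 0.223 0.   ]
crevice_c [ 73. 324.] 0.9 [0.539 0.328 0.069]
```

View pics/w4.png

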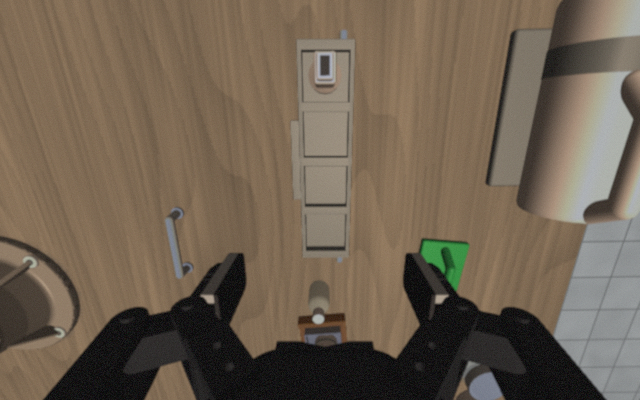

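The crevice stands upright in the bin's left-end compartment at about (0.539, 0.328). The other three compartments are empty. Next is the upholstery nozzle.

>>> drive_tool(moves=[[[-0.06,0.002,0,0,0,0,0],[-0.12,0.004,0,0,0,-1,0],[-0.18,0.006,0,0,0,-2,0],[-0.24,0.008,0,0,0,-3,0],[-0.3,0.01,0,0,0,-4,0],[-0.36,0.013,0.02,0,0,-5,0],[-0.42,0.015,0.06,0,0,-5.8,0],[-0.457,0.0165,0.085,0,0,-5.8,0],[-0.457,0.0165,0.085,0,0,-5.8,0],[-0.457,0.0165,0.085,0,0,-5.8,0]]])

```text
time_s: 13.1
position: [0.548, -0.2455, 0.1703]
tcp_rot: [-0.0, 0.676, 0.737, 0.001]
force: [0.9, 0.5, -0.0]
width: 0.0855
finger_force: 0.0
```

>>> drive_tool(moves=[[[0,0,0,0,0,0,0],[0,0,0,0,0,0,0]]])

```text
time_s: 13.35
position: [0.5478, -0.2461, 0.1713]
tcp_rot: [0.001, 0.676, 0.737, 0.0]
force: [0.5, -0.5, -0.7]
width: 0.0857
finger_force: 0.0
```

```bash
python3 look.py w5 upholstery_c brush_c adapter_c strip tray_upholstery
```

```text
13.35 [ 0.548 -0.246  0.171] [179.909   0.039  94.948] [ 0.715  0.391 -0.468  1.719  0.196  1.076  0.271]
upholstery_c [212. 185.] 0.93 [ 0.409 -0.276  0.053]
upholstery_c [195. 324.] 0.59 [ 0.546 -0.246  0.053]
adapter_c [ 28. 323.] 0.58 [ 0.533 -0.102  0.052]
strip [153. 320.] 0.61 [ 0.539 -0.213  0.   ]
tray_upholstery [181. 318.] 0.87 [ 0.54  -0.243  0.01 ]
```

View pics/w5.png

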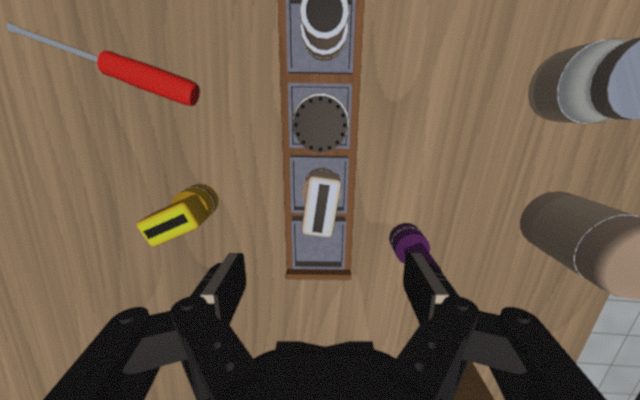

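The upholstery nozzle is at pixel (321,207), turned about 5° from the strip. It is centred between the fingers, and the purple and yellow parts are clear.

>>> drive_tool(moves=[[[0,-0.002,0.04,0,0,3,0],[0,-0.002,0.08,0,0,5,0],[0,-0.002,0.102,0,0,5,0],[0,-0.002,0.112,0,0,5,0],[0,-0.002,0.112,0,0,5,0],[0,-0.002,0.112,0,0,5,1],[0,-0.002,0.112,0,0,5,1],[0,-0.002,0.112,0,0,5,1],[0,-0.002,0.112,0,0,5,1],[0,-0.002,0.112,0,0,5,1]]], newtons=40)

```text
time_s: 14.9
position: [0.5454, -0.248, 0.059]
tcp_rot: [0.001, 0.708, 0.706, 0.0]
force: [-0.3, -0.0, 4.3]
width: 0.0273
finger_force: 40.1
```

>>> drive_tool(moves=[[[0,0,0,0,0,0,1],[0,0,0,0,0,0,1],[0,0,-0.03,0,0,0,1],[0,0,-0.08,0,0,0,1],[0,0,-0.14,0,0,0,1],[0,0,-0.19,0,0,0,1],[0,0,-0.19,0,0,0,1],[0,0,-0.19,0,0,0,1]]])

```text
time_s: 15.9
position: [0.5439, -0.2475, 0.247]
tcp_rot: [-0.001, 0.708, 0.706, -0.001]
force: [-0.0, 0.9, -0.9]
width: 0.0278
finger_force: 39.6
```

```bash
python3 look.py w6 upholstery_c adapter_c brush_c
```

```text
15.9 [ 0.544 -0.248  0.247] [-179.873   -0.034   89.8  ] [ 0.721  0.322 -0.463  1.635  0.151  1.223  0.222]
upholstery_c [196. 220.] 0.95 [ 0.408 -0.273  0.053]
adapter_c [ 46. 317.] 0.87 [ 0.535 -0.101  0.052]
brush_c [122. 323.] 0.79 [ 0.541 -0.181  0.055]
brush_c [ 56. 313.] 0.74 [ 0.531 -0.111  0.055]
```

>>> drive_tool(moves=[[[0.04,0,0,0,0,0,1],[0.1,-0.001,0,0,0,0,1],[0.16,-0.002,0,0,0,0,1],[0.22,-0.003,0,0,0,0,1],[0.28,-0.004,0,0,0,0,1],[0.34,-0.005,0,0,0,0,1],[0.4,-0.006,0,0,0,0,1],[0.46,-0.006,0,0,0,0,1],[0.503,-0.006,0,0,0,0,1],[0.503,-0.006,0.03,0,0,0,1]]])

```text
time_s: 17.35
position: [0.54, 0.262, 0.2194]
tcp_rot: [-0.001, 0.706, 0.709, 0.003]
force: [1.1, -0.1, -0.8]
width: 0.0279
finger_force: 39.6
```

>>> drive_tool(moves=[[[0,0,0.04,0,0,0,1],[0,0,0.09,0,0,0,1],[0,0,0.115,0,0,0,1],[0,0,0.12,0,0,0,1],[0,0,0.12,0,0,0,1],[0,0,0.12,0,0,0,1]]])

```text
time_s: 18.1
position: [0.5416, 0.2559, 0.0997]
tcp_rot: [0.0, 0.708, 0.706, 0.001]
force: [0.7, 0.7, -0.4]
width: 0.0277
finger_force: 39.5
```

>>> drive_tool(moves=[[[0,-0.001,0.025,0,0,0,1],[0,-0.001,0.04,0,0,0,1],[0,-0.001,0.047,0,0,0,1],[0,-0.001,0.049,0,0,0,1],[0,-0.001,0.049,0,0,0,1],[0,-0.001,0.049,0,0,0,1]]])

```text
time_s: 18.85
position: [0.5402, 0.2557, 0.05]
tcp_rot: [0.0, 0.708, 0.706, 0.001]
force: [-0.4, 0.5, 2.8]
width: 0.0282
finger_force: 39.8
```

>>> drive_tool(moves=[[[0,0,0,0,0,0,0.5],[0,0,0,0,0,0,0],[0,0,0,0,0,0,0],[0,0,0,0,0,0,0],[0,0,0,0,0,0,0],[0,0,-0.04,0,0,0,0],[0,0,-0.09,0,0,0,0],[0,0,-0.15,0,0,0,0],[0,0,-0.2,0,0,0,0],[0,0,-0.2,0,0,0,0]]])

```text
time_s: 20.1
position: [0.5417, 0.2572, 0.2542]
tcp_rot: [0.002, 0.708, 0.706, 0.004]
force: [0.1, -0.0, -0.3]
width: 0.0853
finger_force: 0.0
```

>>> drive_tool(moves=[[[-0.06,0,0,0,0,0,0],[-0.12,0,0,0,0,0,0],[-0.18,0,0,0,0,0,0],[-0.24,0,0,0,0,-1,0],[-0.3,0,0,0,0,-2,0],[-0.36,0,0.02,0,0,-3,0],[-0.4,-0.001,0.05,0,0,-4,0],[-0.437,-0.001,0.08,0,0,-5,0],[-0.437,-0.001,0.08,0,0,-5,0],[-0.437,-0.001,0.08,0,0,-5,0]]])

```text
time_s: 21.35
position: [0.5369, -0.1807, 0.1688]
tcp_rot: [-0.001, 0.677, 0.736, 0.0]
force: [0.5, 0.3, 0.3]
width: 0.0855
finger_force: 0.0
```

>>> drive_tool(moves=[[[0,0,0,0,0,0,0],[0,0,0,0,0,0,0]]])

```text
time_s: 21.6
position: [0.5377, -0.1806, 0.1701]
tcp_rot: [0.001, 0.676, 0.737, 0.0]
force: [-0.2, 0.7, -0.1]
width: 0.0849
finger_force: 0.0
```

```bash
python3 look.py w7 brush_c adapter_c strip tray_brush
python3 - <<'E'
from h import *
im=eyes.capture("top"); cv2.imwrite("pics/t2.png",cv2.resize(im[140:260,170:500],None,fx=2.4,fy=2.4,interpolation=2))
for t,z in (("upholstery_c",.044),("crevice_c",.06)):
  print(t,[np.round(atz(cam("top"),l["at"],z),3) for l in eyes.landmark_of("top",t)])
E
```

```text
21.6 [ 0.538 -0.181  0.17 ] [179.921   0.031  94.912] [ 0.67   0.341 -0.52   1.799  0.193  1.051  0.165]
brush_c [194. 328.] 0.65 [ 0.54  -0.179  0.055]
tray_brush [178. 326.] 0.97 [ 0.539 -0.173  0.01 ]
upholstery_c [array([0.542, 0.26 , 0.044])]
crevice_c [array([0.542, 0.325, 0.06 ]), array([ 0.652, -0.309,  0.06 ])]
```

View pics/w7.png

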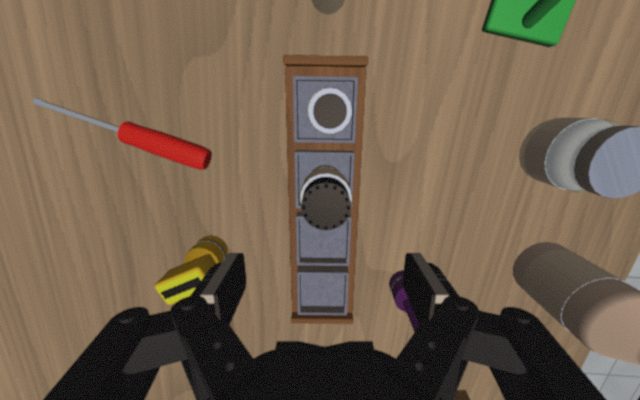

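The brush is centred between the fingers at pixel (326,205), about (0.539, -0.180). The top camera puts upholstery and crevice in their right compartments.

>>> drive_tool(moves=[[[0.001,0.001,0.04,0,0,0,0],[0.001,0.001,0.08,0,0,0,0],[0.001,0.001,0.115,0,0,0,0],[0.001,0.001,0.126,0,0,0,0],[0.001,0.001,0.126,0,0,0,0],[0.001,0.001,0.126,0,0,0,1],[0.001,0.001,0.126,0,0,0,1],[0.001,0.001,0.126,0,0,0,1],[0.001,0.001,0.126,0,0,0,1],[0.001,0.001,0.126,0,0,0,1]]], newtons=40)

```text
time_s: 23.25
position: [0.5391, -0.181, 0.0448]
tcp_rot: [0.001, 0.677, 0.736, 0.0]
force: [-0.3, 0.2, 6.5]
width: 0.0467
finger_force: 41.1
```

>>> drive_tool(moves=[[[0,0,0,0,0,0,1],[0,0,0,0,0,0,1],[0,0,-0.03,0,0,0,1],[0,0,-0.08,0,0,0,1],[0,0,-0.14,0,0,0,1],[0,0,-0.2,0,0,0,1],[0,0,-0.2,0,0,0,1],[0,0,-0.2,0,0,0,1]]])

```text
time_s: 24.25
position: [0.5372, -0.1806, 0.2426]
tcp_rot: [-0.0, 0.677, 0.736, -0.001]
force: [-0.2, 0.2, -1.5]
width: 0.0467
finger_force: 41.6
```

```bash
python3 look.py w8 brush_c adapter_c
python3 - <<'E'
from h import *
for n in ("top","scene"):
  im=eyes.capture(n)
  print([(np.round(l["at"]),np.round(atz(cam(n),l["at"],.247+.019-.008),3)) for l in eyes.landmark_of(n,"brush_c")])
E
```

```text
24.25 [ 0.537 -0.181  0.243] [-179.923    0.003   94.791] [ 0.691  0.275 -0.538  1.712  0.151  1.197  0.198]
brush_c [262. 324.] 0.82 [ 0.546 -0.297  0.055]
adapter_c [112. 329.] 0.68 [ 0.535 -0.103  0.052]
[(array([190., 413.]), array([ 0.537, -0.181,  0.258]))]
[(array([161., 256.]), array([ 0.552, -0.174,  0.258]))]
```

>>> drive_tool(moves=[[[0.04,0.0035,0,0,0,0,1],[0.1,0.009,0,0,0,1,1],[0.16,0.014,0,0,0,2,1],[0.22,0.019,0,0,0,3,1],[0.28,0.0245,0,0,0,5,1],[0.34,0.03,0,0,0,6,1],[0.3646,0.032,0.02,0,0,6,1],[0.3646,0.032,0.06,0,0,6,1],[0.3646,0.032,0.11,0,0,6,1],[0.3646,0.032,0.14,0,0,6,1]]])

```text
time_s: 25.85
position: [0.5379, 0.1847, 0.1004]
tcp_rot: [-0.001, 0.714, 0.7, -0.002]
force: [0.2, -0.3, -0.5]
width: 0.0469
finger_force: 41.6
```

>>> drive_tool(moves=[[[0,0,0,0,0,0,1],[0,0,0.01,0,0,0,1],[0,0,0.01,0,0,0,1]]])

```text
time_s: 26.22
position: [0.5398, 0.1855, 0.0939]
tcp_rot: [0.0, 0.715, 0.7, 0.0]
force: [-0.2, -0.0, -0.8]
width: 0.0466
finger_force: 41.6
```

>>> drive_tool(moves=[[[0,0,0.025,0,0,0,1],[0,0,0.045,0,0,0,1],[0,0,0.055,0,0,0,1],[0,0,0.058,0,0,0,1],[0,0,0.058,0,0,0,1],[0,0,0.058,0,0,0,1]]])

```text
time_s: 26.98
position: [0.5399, 0.1858, 0.0359]
tcp_rot: [0.0, 0.714, 0.7, 0.001]
force: [-0.3, -0.0, 2.4]
width: 0.0474
finger_force: 41.8
```

>>> drive_tool(moves=[[[0,0,0,0,0,0,0.5],[0,0,0,0,0,0,0],[0,0,0,0,0,0,0],[0,0,0,0,0,0,0],[0,0,0,0,0,0,0],[0,0,-0.04,0,0,0,0],[0,0,-0.09,0,0,0,0],[0,0,-0.15,0,0,0,0],[0,0,-0.2,0,0,0,0],[0,0,-0.2,0,0,0,0]]])

```text
time_s: 28.22
position: [0.5419, 0.187, 0.24]
tcp_rot: [0.002, 0.715, 0.7, 0.004]
force: [-0.7, 0.2, -0.2]
width: 0.0854
finger_force: 0.0
```

>>> drive_tool(moves=[[[-0.06,0,0,0,0,0,0],[-0.12,0,0,0,0,-1,0],[-0.18,0.001,0,0,0,-2,0],[-0.24,0.001,0,0,0,-4,0],[-0.2885,0.002,0.02,0,0,-5,0],[-0.2885,0.002,0.06,0,0,-5,0],[-0.2885,0.002,0.06,0,0,-5,0],[-0.2885,0.002,0.06,0,0,-5,0],[-0.2885,0.002,0.06,0,0,-5,0]]])

```text
time_s: 29.35
position: [0.5365, -0.1022, 0.1769]
tcp_rot: [0.001, 0.683, 0.731, 0.001]
force: [0.1, 0.1, 0.5]
width: 0.0852
finger_force: 0.0
```

```bash
python3 look.py w9 adapter_c tray_adapter
python3 - <<'E'
from h import *
im=eyes.capture("top")
for t,z in (("upholstery_c",.044),("crevice_c",.06),("brush_c",.046),("adapter_c",.052)):
  print(t,[np.round(atz(cam("top"),l["at"],z),3) for l in eyes.landmark_of("top",t)])
E
```

```text
29.35 [ 0.537 -0.102  0.177] [179.844   0.044  93.899] [ 0.6    0.305 -0.59   1.84   0.194  1.052  0.003]
adapter_c [191. 323.] 0.77 [ 0.535 -0.1    0.052]
tray_adapter [183. 321.] 0.67 [ 0.532 -0.104  0.01 ]
upholstery_c [array([0.547, 0.259, 0.044])]
crevice_c [array([ 0.659, -0.312,  0.06 ]), array([0.544, 0.325, 0.06 ])]
brush_c [array([0.546, 0.19 , 0.046])]
adapter_c [array([ 0.537, -0.11 ,  0.052])]
```

View pics/w9.png

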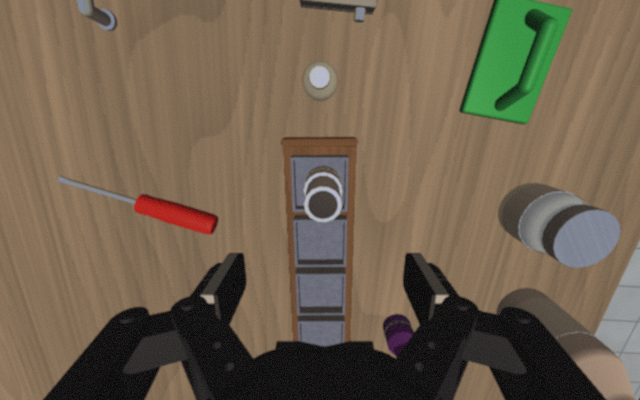

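The adapter's mouth ring is centred at pixel (323,203), between the open fingers, and the other three trays are empty.

Run:
```python
from h import *
print(atz(cam("wrist"),(203.5,323),.091))
```

```text
[ 0.5331607  -0.10050437  0.091     ]
```

>>> drive_tool(moves=[[[0.001,-0.002,0.04,0,0,0,0],[0.001,-0.002,0.08,0,0,0,0],[0.001,-0.002,0.113,0,0,0,0],[0.001,-0.002,0.125,0,0,0,0],[0.001,-0.002,0.125,0,0,0,0],[0.001,-0.002,0.125,0,0,0,1],[0.001,-0.002,0.125,0,0,0,1],[0.001,-0.002,0.125,0,0,0,1],[0.001,-0.002,0.125,0,0,0,1],[0.001,-0.002,0.125,0,0,0,1]]], newtons=40)

```text
time_s: 31.0
position: [0.5338, -0.1024, 0.0509]
tcp_rot: [0.001, 0.683, 0.73, 0.0]
force: [-0.2, -0.3, 4.4]
width: 0.0335
finger_force: 40.7
```

>>> drive_tool(moves=[[[0,0,0,0,0,0,1],[0,0,0,0,0,0,1],[0,0,-0.03,0,0,0,1],[0,0,-0.08,0,0,0,1],[0,0,-0.14,0,0,0,1],[0,0,-0.2,0,0,0,1],[0,0,-0.2,0,0,0,1],[0,0,-0.2,0,0,0,1]]])

```text
time_s: 32.0
position: [0.5324, -0.1023, 0.2493]
tcp_rot: [-0.001, 0.683, 0.73, -0.001]
force: [0.2, -0.3, -1.3]
width: 0.0332
finger_force: 40.5
```

>>> drive_tool(moves=[[[0.05,0.005,0,0,0,1,1],[0.11,0.01,0,0,0,2,1],[0.17,0.016,0,0,0,4,1],[0.214,0.02,0.01,0,0,5,1],[0.214,0.02,0.06,0,0,5,1],[0.214,0.02,0.11,0,0,5,1],[0.214,0.02,0.14,0,0,5,1],[0.214,0.02,0.15,0,0,5,1],[0.214,0.02,0.15,0,0,5,1],[0.214,0.02,0.15,0,0,5,1]]])

```text
time_s: 33.25
position: [0.5399, 0.113, 0.1013]
tcp_rot: [0.001, 0.714, 0.7, 0.001]
force: [0.9, 0.5, -0.1]
width: 0.0328
finger_force: 40.4
```

>>> drive_tool(moves=[[[0,0,0.025,0,0,0,1],[0,0,0.045,0,0,0,1],[0,0,0.056,0,0,0,1],[0,0,0.0585,0,0,0,1],[0,0,0.0585,0,0,0,1],[0,0,0.0585,0,0,0,1]]])

```text
time_s: 34.0
position: [0.5396, 0.1128, 0.0422]
tcp_rot: [0.0, 0.714, 0.7, 0.001]
force: [0.1, -0.6, 0.3]
width: 0.0331
finger_force: 40.4
```

>>> drive_tool(moves=[[[0,0,0,0,0,0,0.5],[0,0,0,0,0,0,0],[0,0,0,0,0,0,0],[0,0,0,0,0,0,0],[0,0,0,0,0,0,0],[0,0,-0.04,0,0,0,0],[0,0,-0.09,0,0,0,0],[0,0,-0.15,0,0,0,0],[0,0,-0.2,0,0,0,0],[0,0,-0.2,0,0,0,0]]])

```text
time_s: 35.25
position: [0.5417, 0.1139, 0.2464]
tcp_rot: [0.003, 0.715, 0.7, 0.004]
force: [-0.5, -0.2, -0.4]
width: 0.0858
finger_force: 0.0
```

>>> drive_tool(moves=[[[0.05,0,0,0,0,0,0],[0.1,0,0,0,0,0,0],[0.1,0,0,0,0,0,0],[0.1,0,0,0,0,0,0],[0.1,0,0,0,0,0,0]]])

```text
time_s: 35.88
position: [0.5413, 0.2108, 0.241]
tcp_rot: [0.0, 0.715, 0.699, -0.001]
force: [-0.7, 0.2, -0.3]
width: 0.0852
finger_force: 0.0
```

```bash
python3 look.py w10 adapter_c brush_c upholstery_c crevice_c bin
python3 - <<'E'
from h import *
im=eyes.capture("scene"); w=cv2.imread("pics/w10.png")
a=cv2.resize(im[130:260,300:480],(720,520))[:,:400]
cv2.imwrite("pics/f.png",np.hstack([cv2.resize(im[150:240,330:470],(480,309)),cv2.resize(w[0:309,200:500],(300,309))]))
E
```

```text
35.875 [0.541 0.211 0.241] [-179.948    0.084   88.666] [ 0.152  0.341 -0.755  1.677  0.247  1.223 -0.683]
adapter_c [243. 323.] 0.65 [0.536 0.121 0.052]
brush_c [196. 325.] 0.72 [0.541 0.188 0.055]
upholstery_c [139. 323.] 0.61 [0.54  0.257 0.053]
crevice_c [ 70. 318.] 0.73 [0.536 0.329 0.069]
bin [161. 324.] 0.68 [0.54  0.222 0.   ]
```

View pics/f.png

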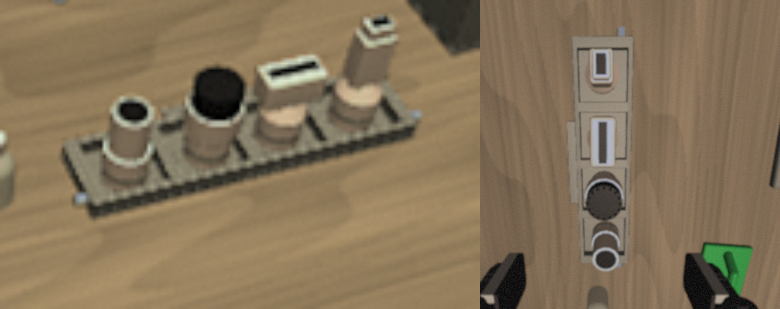

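Both views show all four attachments upright, each in its own compartment. From the bin's right end they are adapter, brush, upholstery and crevice, all within a few mm of centre, and the gripper is clear.

```bash
python3 -c "
from station import bot
print(bot.finish_job())"
```

```text
the job is handed in; nothing more can be done
None
```

All four attachments are in the bin in reverse order, upright and released, and the job is handed in at about 36 s robot time. The hand-in returned no verdict, so this rests on the final camera views.

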